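Open the shutter of the green-tabbed light base

ROBOT

A 6-joint arm with a two-finger parallel gripper is mounted at the origin on a cart in front of the work surface, level with it; the furniture and walls round the work are solid. World frame = base frame: x ahead of the robot, y to its left, z up, the work surface at z = 0. Lengths are in mm, angles in degrees, forces in N, time in s.
With the tool pointing down it reaches from about 275 to 850 mm from the base axis. Payload 19 kg.
Tool frame: the origin (TCP) lies midway between the tips of the shut fingers; the grasp point (between the pads) lies 19 mm behind it; y points along the fingers, z is the direction in which the jaws open and shut, and the axes are right-handed (so a half turn about y gives the same grasp; the last joint's range is limited). The gripper opens to 85 mm and grips with 20 to 120 N. Pads are 22 mm wide; open, the fingers measure 114 mm over their backs; the gripper's body (76 mm by 85 mm) begins 54 mm behind the grasp point. The pads swing forward as they close: fully open they stand 13 mm farther back than shut.
Start: joints at [-77.177, 8.623, 82.357, -0, 89.026, -7.678], TCP at [201.346, -538.563, 231.267] pointing down, gripper open.
Joint ranges: [-160.23, 160.23], [-39.13, 120.54], [6.94, 153.29], [-79.49, 259.48], [9.18, 160.14], [-161.06, 161.06]. Speed limits (degrees/s): [108.29, 108.29, 127.2, 172.46, 172.46, 172.46].

INTERFACE

Orientations are given as [roll, pitch, yaw] about the fixed x, y, z axes, in that order (R = Rz(yaw) Ry(pitch) Rx(roll)).
In Python, from rig import monitor, viewer, order gives the robot as it stands. The module is installed in compiled form; this text tells all that it offers.
- The arm moves only by the shell command python3 -m handwheel 'ROWS' [FORCE]. ROWS is JSON, one flat list of numbers, 7 for each row, row after row: the opening, from -1 (shut) to 1 (fully open), then the shift along the tool's x, y, z in m, then the turn, a rotation vector about the tool's x, y, z in rad. A call has 1 to 10 rows; each row is the pose to reach, as a shift and turn from the pose commanded when the call began, along the tool's axes at that moment; what a row does not reach only later rows make up. A row lasts 1/8 s, in which the tool goes at most 62.5 mm and 10.7 degrees, less where a joint would pass 70% of its speed; a pose out of reach is approached as far as the arm can. A call with a gripper value outside its range is refused whole. The fingers move at their own pace and stop on an object; FORCE is the grip in N (left out, the last holds). Time passes only in rows, so rows that repeat a pose let the fingers close. It gives the time, the measured TCP pose, the force and the opening at its end, in the units of the state.
- monitor.observe(): the state, without advancing time (a new reading comes with each control period).
- viewer.camera(name): name is "scene" or "top" or "wrist"; returns (picture, depth): 480x640x3 uint8, red, green, blue; 480x640 float32, mm along the optical axis (not along the pixel's ray), 0 where there is no reading.
- viewer.camera_params(name): a dict with "vertical_fov" (degrees; the focal length in pixels is half the picture's height over the tangent of half this angle, whatever the lens; pixels are square), "cx", "cy" (the principal point, pixels), "k1" (the pictures are not rectified: a ray, as slopes to the right and down, at radius r is drawn at 1 + k1 r^2 times it, then the intrinsics apply), "extrinsics" (4x4, takes a point from camera to world coordinates). Camera axes: x right, y down, z forward; pixel columns grow to the right and rows downward; lengths in mm; the calibration is good to about 2 mm. A picture is of the moment at which its call begins: read the wrist's pose just before it. camera_params takes no time and is no camera call; for the wrist camera it gives the pose at the moment of the call.
- order.finish_job(): hands the job in, once; it reports no verdict.
Trained networks look in the newest picture that a camera, given by its name, has taken for a name from the list of things; names that differ only in an ending like _2 or _b are one class to them, and where a whole thing is asked for, a point or a joint stands for the part that bears it (a point fixed in the world has none). Each returns a list of dicts, best first, with "score" (0 to 1); they miss things now and then, are a little off and sometimes report something else, mostly with a low value. They report only what shows in the picture. A call takes as long as a camera call.
- viewer.find_in(camera, label): "bbox" ([centre column, centre row, width, height] in pixels, round what is visible of it).
The state is a dict: "clock": time; "joint_pos": joint angles; "joint_velocities": joint speeds; "joint_efforts": joint torques, N m; "tcp_pos": TCP position; "orientation": TCP orientation; "force": force on the tool from outside, world axes, zero at the start; "moment": the same for the moment, N m; "finger_gap": finger opening in mm.
Only numpy, scipy, OpenCV 4.12 (cv2) and the standard library are available. Lean on these libraries where they do the work, as an engineer would, in place of code of your own. Each camera call takes 0.05 s, during which the arm holds its last target.

TASK

Two light bases with closed shutters stand on the bench. On the one with the green tab, slide the shutter plate by its tab exactly one stop, so that it clicks in with the open hole over the light port (not on to the amber filter), and let go. Leave the orange-tabbed shutter closed as it is.

Things in the scene. Friction and masses are not known exactly. Their poses are not given: they have to be found in the camera images.
- green_shutter (a joint): travel (m) of the dark plate with the green tab, along the tab point's +y. 0 = first stop, blank part over the port (closed); 0.028 = second, open hole over the port; 0.056 = third, amber filter. A sprung detent pulls a released plate to the nearest stop; the second takes hold from about 0.016 to 0.040. Leaving a stop takes about 4 to 5 N, sliding friction is 0.5 N.
- green_tab (a point): grip point of the green plastic tab standing on the plate, on its centre line, at z = 72 mm, 14 mm below its top. Tab: 12 mm thick along x, 22 mm long along y, 36 mm high. Axes: +y the way the plate slides to open, z up. Beside the tab, fingertips may come down to z = 60 mm: rails and port collar of the base end at 57 mm.
- green_base: fixed white light base of the green tab, 84 mm (x) by 180 mm (y, from -80 to +100), 45 mm high, turned up to 0.4 rad either way. Origin at its underside below the port; axes as the tab's. The port has a steel collar of 36 mm diameter; the closed tab stands 44 mm from it toward +y and moves away from it to open.
- orange_tab (a point): the same grip point of the orange tab on the second, otherwise alike light base; that shutter is closed and stays closed.

How it is judged:
By the outcome, as a careful person would: the job done as asked, in the order asked, and still so for the second after the job is handed in, with the robot touching nothing.
It also fails if it takes over 27 s, if anything falls off the work surface, if the arm or the gripper's body presses on something with over 40 N, if the wrist force passes 120 N, or if a joint passes its speed limit or range.

## Working session

There is one attempt and no reset: what is moved stays moved. The work goes in short steps, Python scripts to look and compute and a shell command to move; the robot and the scene stay as the last step left them, time stands still between calls to the robot, and variables do not carry over. Pictures are saved under pics/ and viewed, and the job is handed in when it is done.

```bash
mkdir -p pics; cat > h.py <<'E'
import numpy as np,cv2
from rig import monitor,viewer,order
def save(n,im,): cv2.imwrite('pics/'+n+'.png',cv2.cvtColor(im,cv2.COLOR_RGB2BGR))
def rays(p,uv):
    f=240/np.tan(np.radians(p['vertical_fov'])/2)
    K=np.array([[f,0,p['cx']],[0,f,p['cy']],[0,0,1.]])
    q=cv2.undistortPoints(np.array(uv,float).reshape(-1,1,2),K,np.array([p['k1'],0,0,0.]))
    return q.reshape(-1,2)
def world(p,uv,z):
    q=rays(p,uv);z=np.array(z,float).reshape(-1,1)
    c=np.c_[q*z,z]; E=np.array(p['extrinsics']); return c@E[:3,:3].T+E[:3,3]
E
python3 - <<'E'
from h import *
np.set_printoptions(precision=1,suppress=True)
s=monitor.observe();print(s)
for c in ['top','scene']:
    im,d=viewer.camera(c);save(c+'0',im);np.save(c+'0.npy',d);p=viewer.camera_params(c);print(c,p)
    for l in ['green_tab','orange_tab','green_base']:
        r=viewer.find_in(c,l)[:3];print(l,r)
        for b in r:
            u,v=b['bbox'][:2];print(world(p,[[u,v]],d[int(v),int(u)]))
E
```

```text
{'clock': 0.0, 'joint_pos': array([-77.2,   8.7,  82.4,   0. ,  89. ,  -7.7]), 'joint_velocities': array([-0. , -0. ,  0.1, -0.1, -0. , -0. ]), 'joint_efforts': array([ -0. , -71.3, -57.1,  -0. ,   0. ,   0. ]), 'tcp_pos': array([ 201.3, -538.4,  230.7]), 'orientation': array([ -90.1,    0. , -159.5]), 'force': array([ 0.7,  0.6, -0.2]), 'moment': array([-0. ,  0.1,  0. ]), 'finger_gap': 85.12512173660595}
top {'vertical_fov': 57.76622908957376, 'cx': 316.48851508539127, 'cy': 241.1030345720738, 'k1': -0.008366062999949945, 'extrinsics': array([[ -0. ,  -1. ,   0.2, 370.3],
       [ -1. ,   0. ,  -0. ,  21.7],
       [  0. ,  -0.2,  -1. , 904.6],
       [  0. ,   0. ,   0. ,   1. ]])}
green_tab [{'bbox': [243.8, 223.1, 71.7, 26.7], 'score': 0.81}]
[[576.3 136.7  52.5]]
orange_tab [{'bbox': [405.8, 258.4, 63.2, 29.4], 'score': 0.71}, {'bbox': [236.5, 222.2, 96.7, 54.2], 'score': 0.3}]
[[ 498.8 -185.7   51.6]]
[[578.7 151.5  51.2]]
green_base [{'bbox': [235.8, 219.2, 96.3, 53.5], 'score': 0.78}]
[[584.7 152.9  51.8]]
scene {'vertical_fov': 46.325942347393905, 'cx': 314.3671302920214, 'cy': 239.96083910499374, 'k1': -0.1192741597979009, 'extrinsics': array([[ -0.9,  -0.3,   0.3, 276.3],
       [ -0.4,   0.7,  -0.6, 495.4],
       [  0. ,  -0.6,  -0.8, 744.5],
       [  0. ,   0. ,   0. ,   1. ]])}
green_tab [{'bbox': [239.8, 310.6, 68.1, 76.3], 'score': 0.87}]
[[575.1 136.6  50. ]]
orange_tab [{'bbox': [369.4, 192.0, 42.2, 53.0], 'score': 0.91}]
[[ 502.1 -178.6   50. ]]
green_base [{'bbox': [228.8, 329.9, 117.6, 122.1], 'score': 0.69}]
[[572.4 171.6  48.8]]
```

View pics/top0.png

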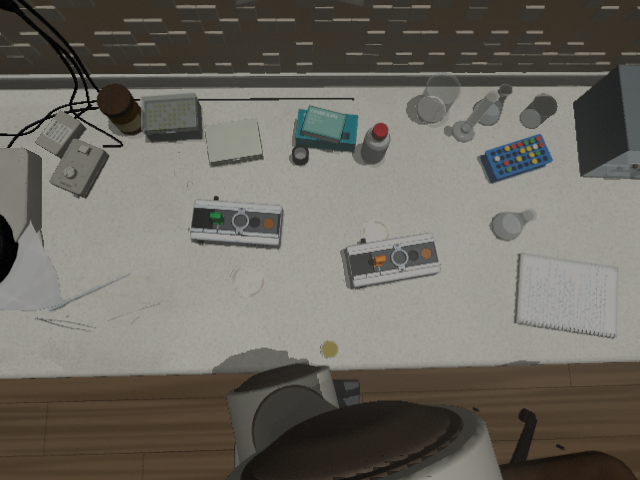

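View pics/scene0.png

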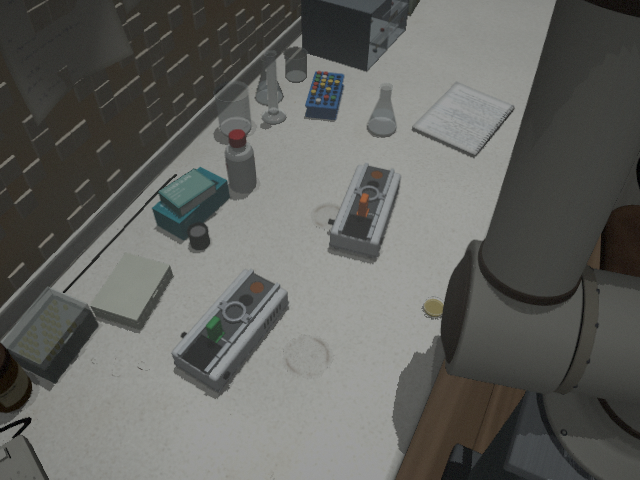

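The top view shows the green tab at about (216,217), with its collar at (240,221). The orange tab is at (378,260). Both tabs lie on the +y (left) side of their ports. Next I'll measure the green one precisely.

```bash
python3 - <<'E'
from h import *
np.set_printoptions(precision=1,suppress=True)
for c,box in [('top',(185,190,290,255)),('scene',(165,260,300,400))]:
    im=cv2.cvtColor(cv2.imread(f'pics/{c}0.png'),cv2.COLOR_BGR2RGB);d=np.load(c+'0.npy');p=viewer.camera_params(c)
    x0,y0,x1,y1=box
    a=im.astype(int);m=(a[...,1]>a[...,0]*1.5+15)&(a[...,1]>a[...,2]*1.4+10)
    v,u=np.nonzero(m);k=(u>=x0)&(u<x1)&(v>=y0)&(v<y1);u,v=u[k],v[k]
    w=world(p,np.c_[u,v],d[v,u]);print(c,len(u),u.min(),u.max(),v.min(),v.max())
    t=w[w[:,2]>80];print('top face',len(t),t.mean(0),t.min(0),t.max(0))
    if len(t)>5: print(cv2.minAreaRect(t[:,:2].astype(np.float32)))
    V,U=np.mgrid[y0:y1,x0:x1];U=U.ravel();V=V.ravel();w=world(p,np.c_[U,V],d[V,U])
    b=w[(w[:,2]>30)&(w[:,2]<64)];print('base',cv2.minAreaRect(b[:,:2].astype(np.float32)))
    r=w[(w[:,2]>53.5)&(w[:,2]<60)];print('z>53',len(r),cv2.minAreaRect(r[:,:2].astype(np.float32)))
    save(c+'z0',cv2.resize(im[y0:y1,x0:x1],None,fx=5,fy=5,interpolation=2))
E
```

```text
top 86 210 223 212 223
top face 63 [580.5 184.7 100.3] [370.3  21.7  80.1] [589.2 197.2 904.6]
((483.99774169921875, 104.33757019042969), (280.4578552246094, 18.277793884277344), 39.730228424072266)
base ((585.5807495117188, 154.17330932617188), (181.98602294921875, 100.3605728149414), 84.75180053710938)
z>53 755 ((580.966552734375, 154.87442016601562), (178.6009521484375, 56.14278793334961), 84.62703704833984)
scene 5 208 220 320 336
top face 4 [586.1 190.4  86.7] [585.  187.2  85. ] [586.9 195.2  88.5]
base ((639.2929077148438, 150.80084228515625), (181.7178192138672, 206.07032775878906), 86.29325103759766)
z>53 727 ((580.2346801757812, 155.39938354492188), (178.6659393310547, 56.69267654418945), 84.58233642578125)
```

```bash
cat >> h.py <<'E'
from scipy.spatial.transform import Rotation as Ro
def shift(tcp,psi):
    s=monitor.observe(); R=Ro.from_euler('xyz',s['orientation'],degrees=True)
    T=Ro.from_euler('xyz',[-90,0,psi],degrees=True)
    print('t',s['clock'],'tcp',s['tcp_pos'],s['orientation'],'F',s['force'],'gap',s['finger_gap'])
    print('shift m',np.round(R.inv().apply(np.array(tcp)-s['tcp_pos'])/1000,4),'rot',np.round((R.inv()*T).as_rotvec(),4))
E
python3 -c "
from h import *
shift([584,189,150],-95.4)"
```

```text
t 0.4 tcp [ 201.33587503 -538.52834353  231.19263658] [-9.00151039e+01  1.75574524e-03 -1.59500907e+02] F [ 0.35697536 -0.47258113  0.19257316] gap 85.07692112052013
shift m [-0.6132  0.0814 -0.5474] rot [ 2.0000e-04 -1.1188e+00 -2.0000e-04]
```

```bash
python3 -m handwheel '[1,-0.030,0,-0.027,0,-0.06,0, 1,-0.074,0,-0.066,0,-0.15,0, 1,-0.118,0,-0.105,0,-0.24,0, 1,-0.162,0,-0.144,0,-0.33,0, 1,-0.206,0,-0.184,0,-0.42,0, 1,-0.250,0,-0.223,0,-0.51,0, 1,-0.294,0,-0.262,0,-0.60,0, 1,-0.338,0,-0.302,0,-0.69,0, 1,-0.382,0,-0.341,0,-0.78,0, 1,-0.426,0,-0.380,0,-0.87,0]' 30
python3 -c "
from h import *
shift([584,189,150],-95.4)"
```

```text
clock: 1.65
tcp_pos: [467.9, -31.5, 231.6]
orientation: [-90.0, 0.0, -109.5]
force: [1.2, -1.5, 0.2]
finger_gap: 85.5
t 1.65 tcp [467.88357976 -31.49343101 231.60142757] [-8.99546640e+01  4.79378838e-03 -1.09477251e+02] F [ 1.22697178 -1.50882265  0.17205051] gap 85.45593161218657
shift m [-0.2466  0.0817  0.0359] rot [-0.0008 -0.2457  0.    ]
```

```bash
python3 -m handwheel '[1,-0.050,0.01,0.007,0,-0.05,0, 1,-0.100,0.025,0.014,0,-0.10,0, 1,-0.150,0.04,0.022,0,-0.15,0, 1,-0.200,0.06,0.029,0,-0.20,0, 1,-0.235,0.075,0.034,0,-0.235,0, 1,-0.2466,0.0817,0.0359,0,-0.2457,0, 1,-0.2466,0.0817,0.0359,0,-0.2457,0]'
python3 - <<'E'
from h import *
np.set_printoptions(precision=1,suppress=True)
shift([584,189,63],-95.4)
for c in ['wrist','top']:
    p=viewer.camera_params(c);im,d=viewer.camera(c);save(c+'1',im);np.save(c+'1.npy',d)
    for l in ['green_tab']:
        for b in viewer.find_in(c,l)[:2]:print(c,l,b)
    a=im.astype(int);m=(a[...,1]>a[...,0]*1.5+15)&(a[...,1]>a[...,2]*1.4+10)&(d>0)
    v,u=np.nonzero(m);w=world(p,np.c_[u,v],d[v,u]);t=w[(w[:,2]>83)&(w[:,2]<92)]
    if len(t)>5:print(len(t),t.mean(0),cv2.minAreaRect(t[:,:2].astype(np.float32)))
E
```

```text
clock: 2.52
tcp_pos: [583.8, 186.8, 149.2]
orientation: [-90.1, -0.0, -95.6]
force: [0.1, 0.5, -0.6]
finger_gap: 85.7
t 2.525 tcp [583.8 186.8 149.2] [-90.1  -0.  -95.6] F [ 0.1  0.5 -0.6] gap 85.6950125101645
shift m [-0.   0.1  0. ] rot [ 0. -0.  0.]
wrist green_tab {'bbox': [318.3, 310.0, 61.8, 174.4], 'score': 0.73}
733 [585.2 189.9  85.4] ((585.1748046875, 189.37277221679688), (21.809022903442383, 11.372334480285645), 84.05783081054688)
top green_tab {'bbox': [258.1, 224.9, 47.3, 22.5], 'score': 0.63}Traceback (most recent call last):
  File "<stdin>", line 9, in <module>
  File "h.py", line 10, in world
    q=rays(p,uv);z=np.array(z,float).reshape(-1,1)
  File "h.py", line 7, in rays
    q=cv2.undistortPoints(np.array(uv,float).reshape(-1,1,2),K,np.array([p['k1'],0,0,0.]))
cv2.error: OpenCV(4.12.0) /io/opencv/modules/calib3d/src/undistort.dispatch.cpp:347: error: (-215:Assertion failed) CV_IS_MAT(_src) && CV_IS_MAT(_dst) && (_src->rows == 1 || _src->cols == 1) && (_dst->rows == 1 || _dst->cols == 1) && _src->cols + _src->rows - 1 == _dst->rows + _dst->cols - 1 && (CV_MAT_TYPE(_src->type) == CV_32FC2 || CV_MAT_TYPE(_src->type) == CV_64FC2) && (CV_MAT_TYPE(_dst->type) == CV_32FC2 || CV_MAT_TYPE(_dst->type) == CV_64FC2) in function 'cvUndistortPointsInternal'
```

View pics/wrist1.png

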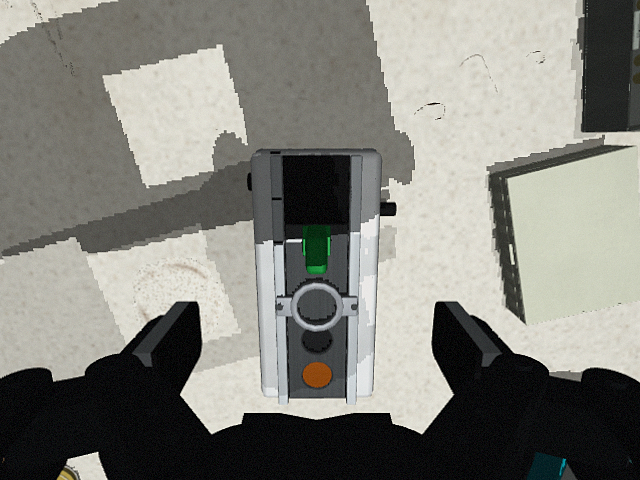

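The wrist picture shows the green tab at (316,248) between symmetric fingers, with the collar at (317,306). The tab top measures 21.8 x 11.4 mm at z = 85, which matches the given size, centred at (585.2, 189.4).

```bash
python3 - <<'E'
from h import *
shift([585.2,189.4,64],-95.5)
E
```

```text
t 2.725 tcp [584.05933614 185.81105524 150.55115706] [-8.99369071e+01  1.71667681e-02 -9.56468649e+01] F [ 0.53610889 -0.01594879  0.43531714] gap 85.55881134256528
shift m [-0.0037  0.0866  0.0007] rot [-0.0011 -0.0026 -0.0003]
```

```bash
python3 -m handwheel '[0.4,-0.0035,0.010,0.0009,0,0,0, 0.2,-0.0035,0.035,0.0009,0,0,0, 0.0,-0.0035,0.060,0.0009,0,0,0, 0.0,-0.0035,0.078,0.0009,0,0,0, 0.0,-0.0035,0.086,0.0009,0,0,0, 0.0,-0.0035,0.086,0.0009,0,0,0]' 30
python3 - <<'E'
from h import *
shift([585.2,189.4,64],-95.5)
im,d=viewer.camera('wrist');save('wrist2',im)
E
```

```text
clock: 3.48
tcp_pos: [585.3, 190.1, 63.5]
orientation: [-90.0, 0.0, -95.6]
force: [-0.2, 0.5, 0.1]
finger_gap: 42.6
t 3.475 tcp [585.27570479 190.09332365  63.53305376] [-9.00176110e+01  2.93919820e-03 -9.55830986e+01] F [-0.2261151   0.49460385  0.09732545] gap 42.55948000441274
shift m [ 0.0007 -0.0005 -0.    ] rot [ 0.0003 -0.0015 -0.0001]
```

View pics/wrist2.png

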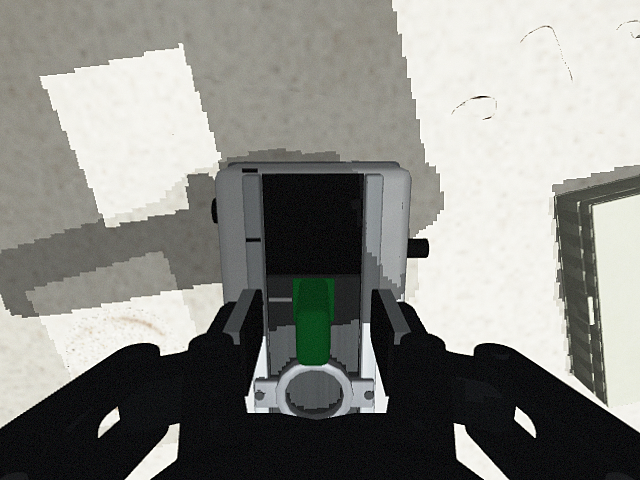

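The tab at (314,320) sits midway between the fingers, whose inner edges are at about 262 and 372. Closing now.

```bash
python3 -m handwheel '[-0.6,0,0,0,0,0,0, -1,0,0,0,0,0,0, -1,0,0,0,0,0,0, -1,0,0,0,0,0,0, -1,0,0,0,0,0,0]' 40
python3 - <<'E'
from h import *
c=np.radians(84.5);shift(np.array([585.2,189.4,64])+28*np.array([np.cos(c),np.sin(c),0]),-95.5)
E
```

```text
clock: 4.15
tcp_pos: [584.2, 190.5, 64.4]
orientation: [-90.1, 0.0, -95.6]
force: [-14.4, 0.9, 12.3]
finger_gap: 10.9
t 4.15 tcp [584.21613482 190.46359951  64.42641994] [-9.01061264e+01  1.11472368e-02 -9.55519822e+01] F [-14.41276573   0.9289063   12.31865173] gap 10.863372011774727
shift m [-0.027   0.0004  0.0011] rot [ 0.0019 -0.0009 -0.0002]
```

```bash
python3 -m handwheel '[-1,0,-0.001,-0.001,0,0,0, -1,-0.004,-0.001,-0.001,0,0,0, -1,-0.010,-0.001,-0.001,0,0,0, -1,-0.016,-0.001,-0.001,0,0,0, -1,-0.022,-0.001,-0.001,0,0,0, -1,-0.026,-0.001,-0.001,0,0,0, -1,-0.028,-0.001,-0.001,0,0,0, -1,-0.028,-0.001,-0.001,0,0,0]' 40
python3 - <<'E'
from h import *
c=np.radians(84.5);shift(np.array([585.2,189.4,64])+28*np.array([np.cos(c),np.sin(c),0]),-95.5)
im,d=viewer.camera('wrist');save('wrist3',im)
E
```

```text
clock: 5.15
tcp_pos: [586.7, 218.5, 64.6]
orientation: [-90.0, 0.0, -95.6]
force: [-6.0, 0.5, -0.8]
finger_gap: 11.2
t 5.15 tcp [586.66830418 218.54459005  64.59826577] [-9.00466549e+01  7.34019186e-03 -9.55560549e+01] F [-6.03196331  0.53159188 -0.84044268] gap 11.215384388736782
shift m [0.0011 0.0006 0.0013] rot [ 0.0008 -0.001  -0.0001]
```

View pics/wrist3.png

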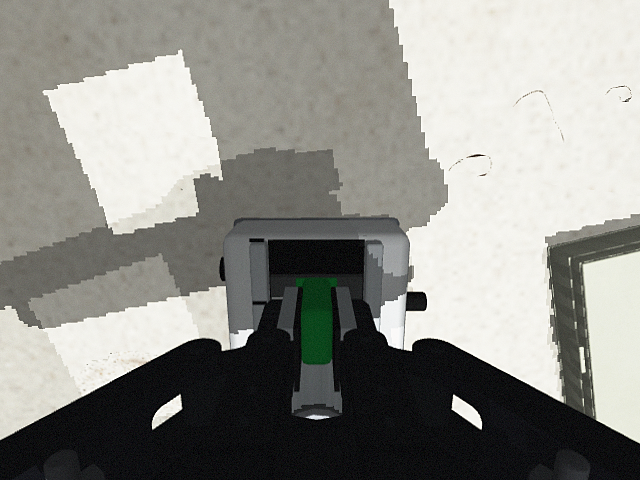

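The tab is still between the pads, and the base has shifted under it by one stop. The force along the slide is about 0. Next I release and lift straight up.

```bash
python3 -m handwheel '[0,0,0,0,0,0,0, 0,0,0,0,0,0,0, 0,0,0,0,0,0,0, 0,0,0,0,0,0,0, 0,0,-0.02,0,0,0,0, 0,0,-0.06,0,0,0,0, 0.3,0.03,-0.1,0,0,0,0, 0.3,0.05,-0.13,0,0,0,0, 0.3,0.05,-0.13,0,0,0,0]'
python3 - <<'E'
from h import *
np.set_printoptions(precision=1,suppress=True)
for c in ['wrist','scene']:
    p=viewer.camera_params(c);im,d=viewer.camera(c);save(c+'4',im)
    print(viewer.find_in(c,'green_tab')[:2])
    a=im.astype(int);m=(a[...,1]>a[...,0]*1.5+15)&(a[...,1]>a[...,2]*1.4+10)&(d>0)
    v,u=np.nonzero(m)
    if len(u)<5: continue
    w=world(p,np.c_[u,v],d[v,u]);t=w[(w[:,2]>83)&(w[:,2]<92)]
    if len(t)>5:print(len(t),t.mean(0),cv2.minAreaRect(t[:,:2].astype(np.float32)))
    if c=='scene':save('scene4z',cv2.resize(im[140:420,140:420],None,fx=2,fy=2))
E
```

```text
clock: 6.32
tcp_pos: [583.1, 167.4, 198.8]
orientation: [-89.7, 0.1, -95.7]
force: [-0.7, -0.3, -0.5]
finger_gap: 55.7
[{'bbox': [313.9, 224.9, 58.0, 162.5], 'score': 0.63}]
579 [587.8 217.6  85.5] ((587.7799072265625, 217.17979431152344), (21.331172943115234, 11.798791885375977), 84.52254486083984)
[{'bbox': [225.3, 325.5, 72.3, 78.6], 'score': 0.8}]
```

View pics/wrist4.png

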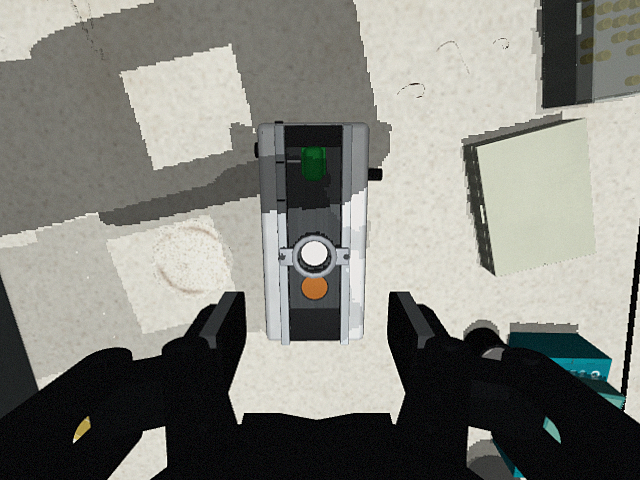

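The wrist view shows the port at (314,254) lit white through the open hole, with the amber filter beyond it at (314,288) and the tab at (313,162) free of the gripper. The tab moved from (585.2, 189.4) to (587.8, 217.2), which is 27.9 mm. Handing in.

```bash
python3 -c "
from h import *
print(order.finish_job(), monitor.observe()['clock'])"
```

```text
the job is handed in; nothing more can be done
the job is handed in; nothing more can be done
```

The green-tabbed shutter is now open at its second stop. I gripped it by the tab, slid it one stop, let go, and lifted the arm clear before handing in at about 6.5 s.

- **Position:** after release, the wrist camera put the tab 27.9 mm from where it started; one stop is 28 mm.
- **Port:** the picture shows the port lit white through the open hole, with the amber filter still off the port.
- **Forces:** while gripping, the wrist force reached about 19 N (limit 120 N) and dropped back to near zero after release.
- **Orange shutter:** the arm never touched it; it only passed above. I did not photograph it again after the move.
- **Failed checks:** two colour-based measurements of the green tab gave no result, one from the top camera before the grasp and one from the scene camera after release. The wrist camera's measurements were used instead.

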